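Lay the second course of a firebrick wall in running bond

ROBOT

A 7-joint arm with a two-finger parallel gripper is mounted at the origin on a cart in front of the work surface, level with it; the furniture and walls round the work are solid. World frame = base frame: x ahead of the robot, y to its left, z up, the work surface at z = 0. Lengths are in m, angles in rad, forces in N, time in s.
With the tool pointing down it reaches from about 0.425 to 0.8 m from the base axis. Payload 8.3 kg.
Tool frame: the origin (TCP) lies between the finger pads; the fingertips stand 8 mm ahead of it and the grasp point (between the pads) lies 11 mm behind it; z points along the fingers, y is the line along which they close (so a half turn about z gives the same grasp; the last joint's range is limited). The gripper opens to 85 mm and grips with 20 to 120 N. Pads are 22 mm wide; open, the fingers measure 114 mm over their backs; the gripper's body (76 mm by 85 mm) begins 54 mm behind the grasp point. The pads swing forward as they close: fully open they stand 13 mm farther back than shut.
Start: joints at [-1.276, 0.383, 0.016, 1.37, -0.006, 1.388, -0.046], TCP at [0.219, 0.585, 0.239] pointing down, gripper open.
Joint ranges: [-2.95, 2.95], [-0.25, 2.06], [-1.52, 1.56], [0.18, 2.33], [-1.44, 4.58], [0.02, 2.06], [-3.01, 3.01]. Speed limits (rad/s): [2.39, 2.39, 3.01, 3.01, 3.14, 3.14, 3.14].

INTERFACE

Orientations are given as a rotation vector (axis times angle).
In Python, from plant import manip gives the robot as it stands.
- The arm moves only by the shell command python3 -m pendant 'ROWS' [FORCE]. ROWS is JSON, a list of rows, each an object with "twist": the turn, a rotation vector about the tool's x, y, z in rad, a list of three; "travel": the shift along the tool's x, y, z in units of 40 mm (1.0 is 40 mm), a list of three; "claw": the opening, from 0 (shut) to 1 (fully open). In form: [{"twist": [wx, wy, wz], "travel": [dx, dy, dz], "claw": claw}, ...]. A call has 1 to 8 rows; each row shifts and turns the commanded pose from where the row before left it, along the tool's axes as they then stand; what a row does not reach is not made up. A row lasts 1/12 s, in which the tool goes at most 41.7 mm and 7.16 degrees, less where a joint would pass 70% of its speed; a pose out of reach is approached as far as the arm can. A call is refused whole if a number of a shift passes 1 or a number of a turn 0.125, either way. A call with a gripper value outside its range is refused whole. The fingers move at their own pace and stop on an object; FORCE is the grip in N (left out, the last holds). Time passes only in rows, so rows that do not move let the fingers close. It gives the time, the measured TCP pose, the force, the opening and the grip force at its end, in the units of the state.
- manip.observe(): the state, without advancing time (a new reading comes with each control period).
- manip.grab_frame(name): name is "side" or "top"; returns the picture (400x640x3 uint8, red, green, blue); there is no depth.
- manip.get_calibration(name): a dict with "fov_y" (degrees; the focal length in pixels is half the picture's height over the tangent of half this angle, whatever the lens; pixels are square), "cx", "cy" (the principal point, pixels), "distortion" ([k1, k2, p1, p2, k3] as OpenCV has them; the pictures are not rectified), "cam_to_world" (4x4, takes a point from camera to world coordinates). Camera axes: x right, y up, looking along -z (the intrinsics and any distortion apply to the point x, -y, -z); pixel columns grow to the right and rows downward; lengths in m; the calibration is good to about 2 mm. A picture is of the moment at which its call begins. get_calibration takes no time and is no camera call.
- manip.sign_off(): hands the job in; it is judged then, once.
The state is a dict: "time_s": time; "joints": joint angles; "dq": joint speeds; "joint_torque": joint torques, N m; "tool_pos": TCP position; "orientation": TCP orientation; "wrist_force": force on the tool from outside, world axes, zero at the start; "moment": the same for the moment, N m; "grip_width": opening from 0.0 (shut) to 1.0 (fully open); "grasp_force": force on a finger pad.
Only numpy, scipy, OpenCV 4.12 (cv2) and the standard library are available. Lean on these libraries where they do the work, as an engineer would, in place of code of your own. Each camera call takes 0.05 s, during which the arm holds its last target. There are 200 camera calls.

TASK

Start the second course of the little firebrick wall for the brazing hearth, in running bond: take the two full-size bricks lying loose on the bench (not the half brick, not the thin one) and lay them flat on top of the first course, end to end and in line with the wall. Each brick bridges one of the two joints, centred over it, with about the same 10 mm gap between the two bricks as between the bricks below.

Things in the scene. Friction and masses are not known exactly. Their poses are not given: they have to be found in the camera images.
- brick_1: A loose full-size buff firebrick, 50 x 100 x 40 mm (x, y, z), lying flat on the bench; one of two alike. Origin: centre of its underside; y runs along its length, z up. About 0.2 kg. A half brick (50 x 48 x 40 mm) and a thin brick (50 x 100 x 20 mm) of the same material also lie on the bench and are not wanted.
- brick_2: A loose full-size buff firebrick, 50 x 100 x 40 mm (x, y, z), lying flat on the bench; one of two alike. Origin: centre of its underside; y runs along its length, z up. About 0.2 kg. A half brick (50 x 48 x 40 mm) and a thin brick (50 x 100 x 20 mm) of the same material also lie on the bench and are not wanted.
- wall: Fixed wall: dark steel board (84 x 344 x 6 mm) with the first course cemented on it, three bricks (50 x 100 x 40 mm) end to end with two recessed 10 mm mortar joints. Origin: centre of the board's underside, on the bench; y runs along the wall, x across, z up. Bricks centred at x = 0, y = -110, 0, +110 mm; joints at y = -55 and +55 mm; top of the course at z = 46 mm.
Things that resemble listed ones, but are neither listed nor needed, are in the scene too. Leave any yellow look-alike of the brick_1 alone.

How it is judged:
By the outcome, as a careful person would: the job done as asked, in the order asked, and still so for the second after the job is handed in, with the robot touching nothing.
It also fails if it takes over 48 s, if anything falls off the work surface, if the arm or the gripper's body presses on something with over 40 N, if the wrist force passes 120 N, or if a joint passes its speed limit or range.

## Working session

There is one attempt and no reset: what is moved stays moved. The work goes in short steps, Python scripts to look and compute and a shell command to move; the robot and the scene stay as the last step left them, time stands still between calls to the robot, and variables do not carry over. Pictures are saved under pics/ and viewed, at most 10 in all, crops included, and the job is handed in when it is done.

```bash
mkdir -p pics
python3 - <<'E'
from plant import manip
import cv2,numpy as np
for n in("top","side"):
    f=manip.grab_frame(n); cv2.imwrite(f"pics/{n}0.png",f[:,:,::-1])
    c=manip.get_calibration(n); print(n,{k:np.round(v,4).tolist() for k,v in c.items()})
print(manip.observe())
E
```

```text
top {'fov_y': 44.0249, 'cx': 320.8456, 'cy': 191.1818, 'distortion': [0.0483, 0.0, 0.0, 0.0, 0.0], 'cam_to_world': [[0.008, 0.989, -0.1477, 0.308], [-1.0, 0.0071, -0.0066, -0.046], [-0.0055, 0.1477, 0.989, 1.4131], [0.0, 0.0, 0.0, 1.0]]}
side {'fov_y': 49.1516, 'cx': 320.0994, 'cy': 199.19, 'distortion': [-0.0, 0.0, 0.0, 0.0, 0.0], 'cam_to_world': [[0.9945, 0.0688, -0.079, 0.4144], [-0.1029, 0.4988, -0.8606, -1.2838], [-0.0198, 0.864, 0.5031, 0.7822], [0.0, 0.0, 0.0, 1.0]]}
{'time_s': 0.1, 'joints': array([-1.27589121,  0.38416863,  0.01635066,  1.37101992, -0.0063069 ,
        1.38820996, -0.04647486]), 'dq': array([ 0.00161897, -0.00217839,  0.00046353, -0.00219597,  0.00039657,
        0.00220931,  0.00078804]), 'joint_torque': array([ 3.05564790e-03, -6.29133010e+01,  8.47105030e-01, -3.72765434e+01,
        1.67676166e-02,  1.04367634e-02, -4.68690473e-05]), 'tool_pos': array([0.21868423, 0.58503235, 0.23838279]), 'orientation': array([-5.58821310e-01, -3.09118259e+00,  2.71880993e-03]), 'wrist_force': array([-0.39581675,  0.13939285,  1.02794004]), 'moment': array([ 0.03620139, -0.02969022, -0.04704751]), 'grasp_force': 0.0, 'grip_width': 1.0007980656864195}
```

View pics/top0.png

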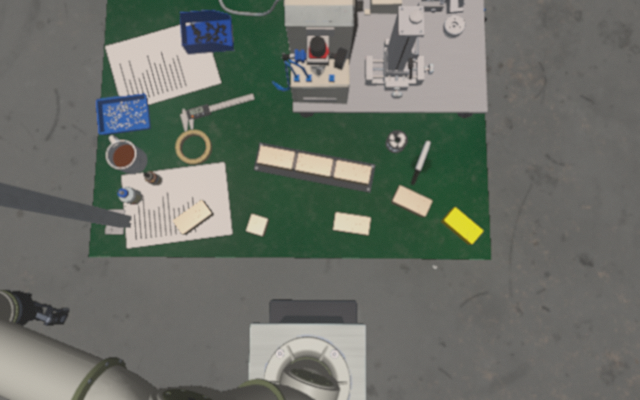

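View pics/side0.png

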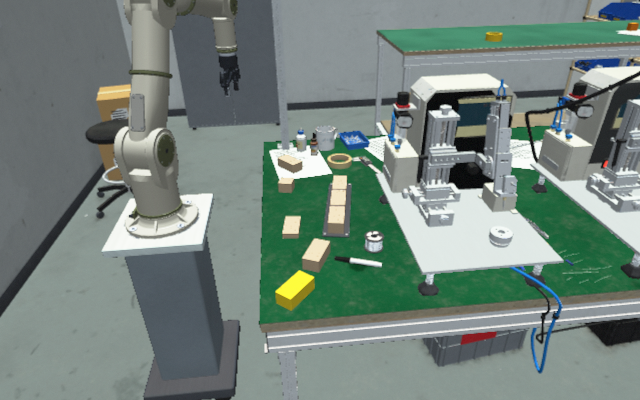

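The top view shows the wall at about (315,167) and full-size candidates at (193,217) and (412,201). The block at (352,223) looks thin, the half brick is at (257,225), and the yellow look-alike is at (463,225). A vertical post stands near (120,222). I'll enlarge both views.

```bash
cat > h.py <<'E'
from plant import manip
import cv2,numpy as np
def cam(n):
    c=manip.get_calibration(n); f=200/np.tan(np.radians(c["fov_y"])/2)
    return np.array([[f,0,c["cx"]],[0,f,c["cy"]],[0,0,1]]),np.array(c["distortion"],float),np.array(c["cam_to_world"])
def ray(n,uv,z):
    K,d,T=cam(n); p=cv2.undistortPoints(np.array(uv,float).reshape(-1,1,2),K,d).reshape(-1,2)
    r=np.c_[p[:,0],-p[:,1],-np.ones(len(p))]@T[:3,:3].T
    return T[:3,3]+r*((z-T[2,3])/r[:,2])[:,None]
def proj(n,P):
    K,d,T=cam(n); q=(np.array(P,float)-T[:3,3])@T[:3,:3]; q=q*[1,-1,-1]
    return cv2.projectPoints(q.reshape(-1,1,3),np.zeros(3),np.zeros(3),K,d)[0].reshape(-1,2)
def crop(n,x0,y0,x1,y1,s,name):
    f=manip.grab_frame(n)[:,:,::-1]
    cv2.imwrite("pics/"+name,cv2.resize(f[y0:y1,x0:x1],None,fx=s,fy=s,interpolation=cv2.INTER_CUBIC))
E
python3 - <<'E'
from h import *
f=manip.grab_frame("top")[:,:,::-1]
r=lambda a:cv2.resize(a,None,fx=5,fy=5,interpolation=cv2.INTER_CUBIC)
a=r(f[135:195,245:385]);b=r(f[185:245,165:225]);c=r(f[180:240,385:445]) 
o=np.zeros((600,700,3),np.uint8);o[:300]=a;o[300:,:300]=b;o[300:,300:600]=c
cv2.imwrite("pics/t1.png",o)
g=manip.grab_frame("side")[:,:,::-1]
cv2.imwrite("pics/s1.png",cv2.resize(g[140:290,255:405],None,fx=4,fy=4,interpolation=cv2.INTER_CUBIC))
print(ray("top",[[193,217],[412,201],[352,223],[257,225],[463,225]],.03).round(3))
print(ray("top",[[120,222],[130,222]],0).round(3),ray("side",[[284,152]],0).round(3))
E
```

```text
[[ 0.439  0.321  0.03 ]
 [ 0.488 -0.293  0.03 ]
 [ 0.425 -0.125  0.03 ]
 [ 0.418  0.141  0.03 ]
 [ 0.422 -0.433  0.03 ]]
[[0.426 0.534 0.   ]
 [0.426 0.506 0.   ]] [[0.423 0.485 0.   ]]
```

View pics/t1.png

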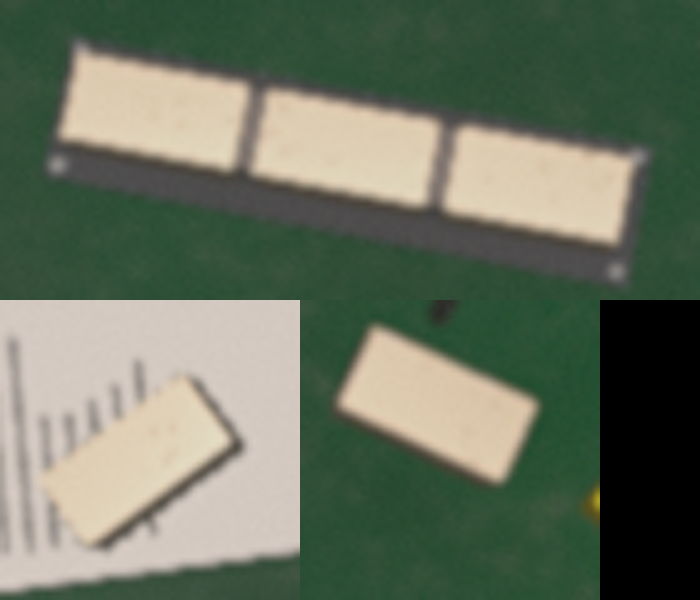

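View pics/s1.png

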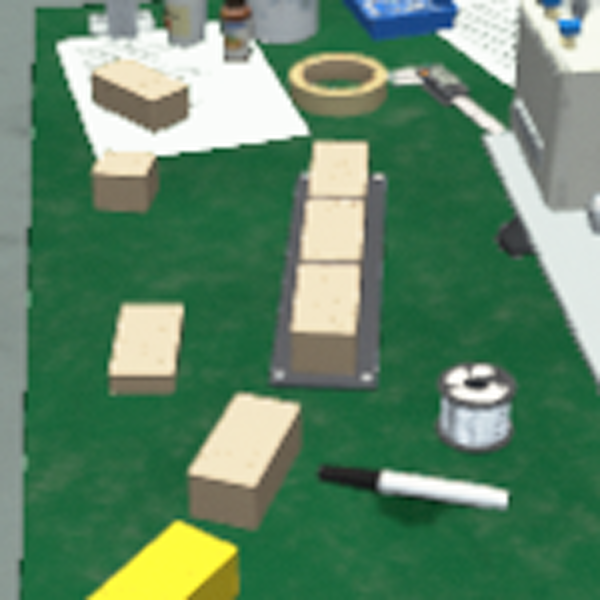

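The side view confirms that the paper brick and the one nearest the yellow block are full height. The remaining one, at crop (145,345), is thin. I'll fit poses from the corners in both views.

```bash
cat > fit.py <<'E'
from h import *
from scipy.optimize import least_squares
def px(p,s,o): return (np.array(p,float)+.5)/s-.5+np.array(o)
def fit(obs,xy,z,g):
    # obs: list (cam, pixels, model xy)
    def w(p,m):
        c,s=np.cos(p[2]),np.sin(p[2]); m=np.array(m,float)
        return np.c_[p[0]+c*m[:,0]-s*m[:,1],p[1]+s*m[:,0]+c*m[:,1],np.full(len(m),z)]
    f=lambda p:np.concatenate([(proj(n,w(p,m))-u).ravel() for n,u,m in obs])
    r=least_squares(f,g,loss="soft_l1"); return r.x,r.fun
E
cat > go.py <<'E'
import sys
from h import *
from scipy.spatial.transform import Rotation as Ro
s=manip.observe(); R=Ro.from_rotvec(s["orientation"]).as_matrix(); p=s["tool_pos"]
yaw=np.arctan2(R[1,1],R[0,1])  # direction of tool y
a=list(map(float,sys.argv[1:]))
print("t %.2f p %s yaw(y) %.4f tilt %s f %s w %.3f g %.1f q %s"%(s["time_s"],p.round(4),yaw,R[:2,2].round(4),s["wrist_force"].round(1),s["grip_width"],s["grasp_force"],s["joints"].round(2)))
if len(a)>=3: print("travel",(R.T@(np.array(a[:3])-p)/.04).round(3))
if len(a)==4:
    d=(a[3]-yaw+np.pi/2)%np.pi-np.pi/2; print("twist z",-d.round(3))
    R2=Ro.from_euler("z",d).as_matrix()@R; print("travel after twist",(R2.T@(np.array(a[:3])-p)/.04).round(3))
E
python3 - <<'E'
from fit import *
T="top";S="side"
hx,hy=.025,.05
# model corners; A: long direction y
oA=(165,185-60);oB=(385-60,180-60)
A=px([(185,375),(238,443),(95,548),(43,478)],5,oA)
B=px([(375,325),(540,405),(500,485),(337,405)],5,oB)
P=lambda u:ray(T,u,.04)
for n,u in(("A",A),("B",B)):
    q=P(u); print(n,"sides mm",(1e3*np.linalg.norm(np.roll(q,-1,0)-q,axis=1)).round(1),q.mean(0).round(4))
W=px([(78,50),(635,157),(620,245),(58,140)],5,(245,135)); q=ray(T,W,.046); print("W",(1e3*np.linalg.norm(np.roll(q,-1,0)-q,axis=1)).round(1),q.mean(0).round(4))
sA=px([(118,60),(190,90),(155,108),(92,78)],4,(255,140))
sB=px([(240,393),(302,405),(258,490),(190,475)],4,(255,140))
sW=px([(315,142),(367,142),(360,265),(297,265),(357,333),(292,330)],4,(255,140))
# A top order: far-left.. determine by world: model x = +/-hx, y=+/-hy
mA=[(hx,hy*-1),(-hx,-hy),(-hx,hy),(hx,hy)]
qa=P(A);e=qa[3]-qa[0];print("A short/long",(qa[1]-qa[0]).round(3),e.round(3))
sa=ray(S,sA,.04);sb=ray(S,sB,.04);sw=ray(S,sW,.046)
print("A top\n",qa.round(3),"\nA side\n",sa.round(3));print("B top\n",P(B).round(3),"\nB side\n",sb.round(3));print("W top\n",q.round(3),"\nW side\n",sw.round(3))
E
python3 go.py
```

```text
A sides mm [49.1 96.3 49.3 95.6] [0.4386 0.3188 0.04  ]
B sides mm [101.3  50.6  99.8  50.4] [ 0.4884 -0.2919  0.04  ]
W [320.6  51.  321.5  53. ] [ 0.589  -0.0168  0.046 ]
A short/long [-0.038 -0.031  0.   ] [-0.058  0.076  0.   ]
A top
 [[0.487 0.296 0.04 ]
 [0.449 0.265 0.04 ]
 [0.39  0.342 0.04 ]
 [0.429 0.372 0.04 ]] 
A side
 [[0.422 0.368 0.04 ]
 [0.49  0.285 0.04 ]
 [0.454 0.25  0.04 ]
 [0.395 0.328 0.04 ]]
B top
 [[ 0.533 -0.258  0.04 ]
 [ 0.489 -0.349  0.04 ]
 [ 0.444 -0.325  0.04 ]
 [ 0.488 -0.236  0.04 ]] 
B side
 [[ 0.492 -0.236  0.04 ]
 [ 0.535 -0.257  0.04 ]
 [ 0.494 -0.35   0.04 ]
 [ 0.449 -0.328  0.04 ]]
W top
 [[ 0.644  0.136  0.046]
 [ 0.585 -0.179  0.046]
 [ 0.535 -0.17   0.046]
 [ 0.592  0.146  0.046]] 
W side
 [[ 0.597  0.144  0.046]
 [ 0.644  0.138  0.046]
 [ 0.605 -0.078  0.046]
 [ 0.554 -0.071  0.046]
 [ 0.587 -0.177  0.046]
 [ 0.538 -0.167  0.046]]
t 0.20 p [0.2187 0.5851 0.2386] yaw(y) 1.2131 tilt [-0.0004 -0.0012] f [-0.8  0.7  1. ] w 1.002 g 0.0 q [-1.28  0.38  0.02  1.37 -0.01  1.39 -0.05]
```

Both views agree to a few mm, and sizes check out:

| Item | x (m) | y (m) | Yaw (rad) |
|---|---|---|---|
| Brick A | 0.439 | 0.317 | short axis 0.66 |
| Brick B | 0.489 | -0.292 | short axis -0.46 |
| Wall | 0.590 | -0.016 | x-axis -0.182 |

The post stands near (0.42,0.51), so I'll retract before swinging past it.

```bash
python3 -m pendant '[{"twist":[0,0,0],"travel":[0.05,-0.85,0],"claw":1},{"twist":[0,0,0],"travel":[0.05,-0.85,0],"claw":1},{"twist":[0,0,0],"travel":[0.05,-0.85,0],"claw":1},{"twist":[0,0,0],"travel":[0.05,-0.85,0],"claw":1},{"twist":[0,0,0],"travel":[0.05,-0.85,0],"claw":1}]' 60
python3 -m pendant '[{"twist":[0,0,0],"travel":[-0.7,-0.1,0],"claw":1},{"twist":[0,0,0],"travel":[-0.7,-0.1,0],"claw":1},{"twist":[0,0,0],"travel":[-0.7,-0.1,0],"claw":1},{"twist":[0,0,0],"travel":[-0.7,-0.1,0],"claw":1},{"twist":[0,0,0],"travel":[-0.7,-0.1,0],"claw":1},{"twist":[0,0,0],"travel":[-0.7,-0.1,0],"claw":1},{"twist":[0,0,0],"travel":[-0.7,-0.1,0],"claw":1},{"twist":[0,0,0],"travel":[0,0,0],"claw":1}]'
python3 go.py 0.439 0.317 0.12 0.66
```

```text
time_s: 0.62
tool_pos: [0.1493, 0.428, 0.2389]
orientation: [-0.559, -3.091, 0.001]
wrist_force: [-1.4, 0.5, 0.5]
grip_width: 1.001
grasp_force: 0.0
time_s: 1.28
tool_pos: [0.3286, 0.331, 0.2394]
orientation: [0.571, 3.087, -0.001]
wrist_force: [-0.2, -0.4, 0.7]
grip_width: 1.004
grasp_force: 0.0
t 1.28 p [0.3286 0.331  0.2394] yaw(y) 1.2051 tilt [ 0.0018 -0.001 ] f [-0.2 -0.4  0.7] w 1.004 g 0.0 q [-1.06  0.03  0.21  1.79 -0.01  1.31  0.35]
travel [-2.695  0.662  2.989]
twist z 0.545
travel after twist [-1.961  1.966  2.988]
```

```bash
python3 -m pendant '[{"twist":[0,0,0.109],"travel":[0,0,0],"claw":1},{"twist":[0,0,0.109],"travel":[0,0,0],"claw":1},{"twist":[0,0,0.109],"travel":[0,0,0],"claw":1},{"twist":[0,0,0.109],"travel":[0,0,0],"claw":1},{"twist":[0,0,0.109],"travel":[0,0,0],"claw":1}]'
python3 -m pendant '[{"twist":[0,0,0],"travel":[-0.33,0.33,0.5],"claw":1},{"twist":[0,0,0],"travel":[-0.33,0.33,0.5],"claw":1},{"twist":[0,0,0],"travel":[-0.33,0.33,0.5],"claw":1},{"twist":[0,0,0],"travel":[-0.33,0.33,0.5],"claw":1},{"twist":[0,0,0],"travel":[-0.33,0.33,0.5],"claw":1},{"twist":[0,0,0],"travel":[-0.33,0.33,0.5],"claw":1},{"twist":[0,0,0],"travel":[0,0,0],"claw":1}]'
python3 go.py 0.439 0.317 0.018 0.66
python3 -c "
from h import *
f=manip.grab_frame('side')[:,:,::-1]; g=manip.grab_frame('top')[:,:,::-1]
r=lambda a:cv2.resize(a,None,fx=4,fy=4,interpolation=cv2.INTER_CUBIC)
cv2.imwrite('pics/p1.png',np.hstack([r(f[90:190,240:340]),r(g[165:265,145:245])]))"
```

```text
time_s: 1.7
tool_pos: [0.3235, 0.3348, 0.2392]
orientation: [-1.378, -2.823, 0.001]
wrist_force: [0.3, 0.2, 0.3]
grip_width: 0.995
grasp_force: 0.0
time_s: 2.28
tool_pos: [0.4362, 0.3187, 0.115]
orientation: [-1.375, -2.824, 0.009]
wrist_force: [-1.3, -0.8, -1.0]
grip_width: 1.004
grasp_force: 0.0
t 2.28 p [0.4362 0.3187 0.115 ] yaw(y) 0.6647 tilt [-0.003  -0.0053] f [-1.3 -0.8 -1. ] w 1.004 g 0.0 q [-0.94  0.31  0.29  1.78 -0.1   1.08  0.06]
travel [-0.072  0.043  2.425]
twist z 0.005
travel after twist [-0.072  0.043  2.425]
```

View pics/p1.png

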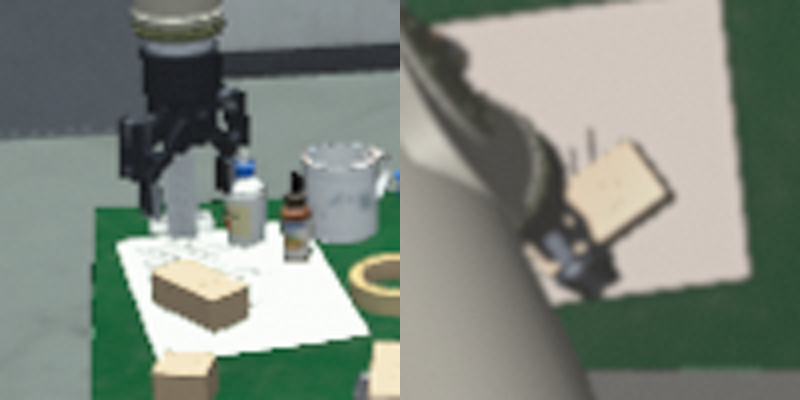

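```bash
python3 -c "
from h import *
p=manip.observe()['tool_pos']
for n in('side','top'): print(n,proj(n,[p,p+[0,0,.1],[.439,.317,.04]]).round(1))
s=manip.observe();print(s['joints'])"
python3 - <<'E'
from h import *
f=manip.grab_frame('top')[:,:,::-1]
cv2.imwrite('pics/p2.png',cv2.resize(f[180:400,0:400],None,fx=2,fy=2))
E
```

```text
side [[286.5 141.1]
 [285.  116.7]
 [288.8 159.6]]
top [[184.  215.4]
 [172.4 211.3]
 [193.4 216.6]]
[-0.93803609  0.30216061  0.29095072  1.77578    -0.09634953  1.08030922
  0.05286017]
```

View pics/p2.png

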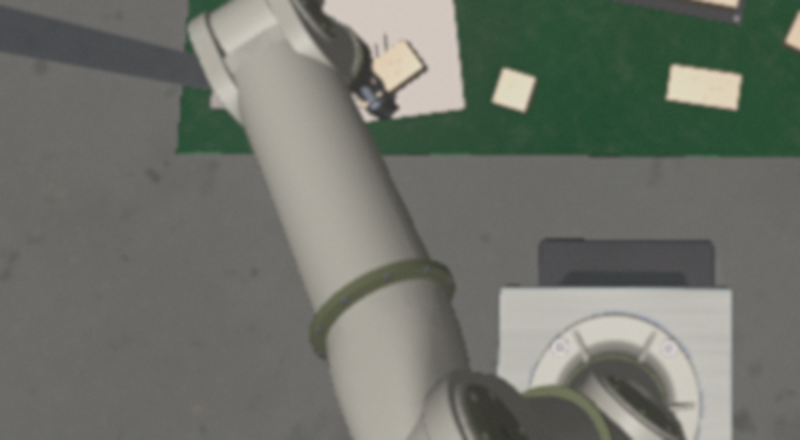

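The projections match: TCP at (286,141) in the side view, and the fingers straddle the brick. Descend and grasp.

```bash
python3 -m pendant '[{"twist":[0,0,0.005],"travel":[-0.01,0.01,0.45],"claw":1},{"twist":[0,0,0],"travel":[-0.01,0.01,0.45],"claw":1},{"twist":[0,0,0],"travel":[-0.02,0.01,0.45],"claw":1},{"twist":[0,0,0],"travel":[-0.02,0.01,0.45],"claw":1},{"twist":[0,0,0],"travel":[0,0,0.4],"claw":1},{"twist":[0,0,0],"travel":[0,0,0.2],"claw":1},{"twist":[0,0,0],"travel":[0,0,0],"claw":1}]' 60
python3 go.py 0.439 0.317 0.018 0.66
python3 -m pendant '[{"twist":[0,0,0],"travel":[0,0,0],"claw":0.3},{"twist":[0,0,0],"travel":[0,0,0],"claw":0.3},{"twist":[0,0,0],"travel":[0,0,0],"claw":0.3},{"twist":[0,0,0],"travel":[0,0,0],"claw":0.3},{"twist":[0,0,0],"travel":[0,0,0],"claw":0.3},{"twist":[0,0,0],"travel":[0,0,0],"claw":0.3},{"twist":[0,0,0],"travel":[0,0,0],"claw":0.3},{"twist":[0,0,0],"travel":[0,0,0],"claw":0.3}]' 60
python3 go.py
```

```text
time_s: 3.02
tool_pos: [0.4363, 0.3211, 0.0226]
orientation: [-1.375, -2.823, 0.002]
wrist_force: [-0.5, -0.4, -0.1]
grip_width: 0.998
grasp_force: 0.0
t 3.02 p [0.4363 0.3211 0.0226] yaw(y) 0.6644 tilt [-0.0017 -0.0007] f [-0.5 -0.4 -0.1] w 0.998 g 0.0 q [-0.91  0.43  0.27  1.85 -0.14  0.88  0.09]
travel [-0.122 -0.009  0.114]
twist z 0.004
travel after twist [-0.122 -0.008  0.114]
time_s: 3.68
tool_pos: [0.4388, 0.3219, 0.0252]
orientation: [1.377, 2.823, 0.005]
wrist_force: [0.3, 0.5, 6.5]
grip_width: 0.571
grasp_force: 63.1
t 3.68 p [0.4388 0.3219 0.0252] yaw(y) 0.6631 tilt [0.0024 0.0025] f [0.3 0.5 6.5] w 0.571 g 63.1 q [-0.91  0.43  0.27  1.85 -0.14  0.88  0.09]
```

```bash
python3 -m pendant '[{"twist":[0,0,0],"travel":[0,0,-0.25],"claw":0.3},{"twist":[0,0,0],"travel":[0,0,-0.5],"claw":0.3},{"twist":[0,0,0],"travel":[0,0,-0.6],"claw":0.3},{"twist":[0,0,0],"travel":[0,0,-0.6],"claw":0.3},{"twist":[0,0,0],"travel":[0,0,-0.6],"claw":0.3},{"twist":[0,0,0],"travel":[0,0,-0.6],"claw":0.3},{"twist":[0,0,0],"travel":[0,0,-0.3],"claw":0.3}]'
python3 -m pendant '[{"twist":[0,0,0.12],"travel":[-0.4,0,0],"claw":0.3},{"twist":[0,0,0.12],"travel":[-0.4,0,0],"claw":0.3},{"twist":[0,0,0.12],"travel":[-0.4,0,0],"claw":0.3},{"twist":[0,0,0.12],"travel":[-0.4,0,0],"claw":0.3},{"twist":[0,0,0.12],"travel":[-0.4,0,0],"claw":0.3},{"twist":[0,0,0.12],"travel":[-0.4,0,0],"claw":0.3},{"twist":[0,0,0.12],"travel":[-0.4,0,0],"claw":0.3},{"twist":[0,0,0],"travel":[0,0,0],"claw":0.3}]'
python3 go.py 0.6005 0.041 0.15 -0.182
```

```text
time_s: 4.27
tool_pos: [0.4386, 0.3213, 0.1655]
orientation: [1.377, 2.822, 0.006]
wrist_force: [0.6, 0.4, -2.1]
grip_width: 0.568
grasp_force: 62.6
time_s: 4.93
tool_pos: [0.4705, 0.2129, 0.1621]
orientation: [2.421, 2.001, -0.001]
wrist_force: [-0.0, -0.9, -1.9]
grip_width: 0.572
grasp_force: 62.5
t 4.93 p [0.4705 0.2129 0.1621] yaw(y) -0.1891 tilt [-0.0001 -0.0009] f [-0.  -0.9 -1.9] w 0.572 g 62.5 q [-0.91  0.21  0.48  1.79 -0.11  1.16 -0.58]
travel [-3.609  3.999  0.307]
twist z -0.007
travel after twist [-3.637  3.973  0.307]
```

```bash
python3 -m pendant '[{"twist":[0,0,-0.007],"travel":[-0.5,0.5,0],"claw":0.3},{"twist":[0,0,0],"travel":[-0.5,0.5,0],"claw":0.3},{"twist":[0,0,0],"travel":[-0.5,0.6,0],"claw":0.3},{"twist":[0,0,0],"travel":[-0.5,0.6,0],"claw":0.3},{"twist":[0,0,0],"travel":[-0.5,0.6,0],"claw":0.3},{"twist":[0,0,0],"travel":[-0.5,0.5,0],"claw":0.3},{"twist":[0,0,0],"travel":[-0.4,0.4,0.1],"claw":0.3},{"twist":[0,0,0],"travel":[-0.23,0.27,0.2],"claw":0.3}]'
python3 -m pendant '[{"twist":[0,0,0],"travel":[0,0,0],"claw":0.3},{"twist":[0,0,0],"travel":[0,0,0],"claw":0.3}]'
python3 go.py 0.6005 0.041 0.080 -0.182
```

```text
time_s: 5.6
tool_pos: [0.6036, 0.044, 0.1509]
orientation: [2.402, 2.022, 0.002]
wrist_force: [-0.1, -1.2, -1.2]
grip_width: 0.572
grasp_force: 62.6
time_s: 5.77
tool_pos: [0.6017, 0.0465, 0.1492]
orientation: [-2.402, -2.024, 0.002]
wrist_force: [0.2, 0.8, -0.0]
grip_width: 0.57
grasp_force: 62.6
t 5.77 p [0.6017 0.0465 0.1492] yaw(y) -0.1702 tilt [-0.0012 -0.0002] f [ 0.2  0.8 -0. ] w 0.570 g 62.6 q [-0.55  0.43  0.56  1.58 -0.24  1.2  -0.11]
travel [-0.139 -0.004  1.729]
twist z 0.012
travel after twist [-0.139 -0.003  1.729]
```

```bash
python3 -m pendant '[{"twist":[0,0,0.006],"travel":[-0.07,0,0.4],"claw":0.3},{"twist":[0,0,0],"travel":[-0.07,0,0.5],"claw":0.3},{"twist":[0,0,0],"travel":[0,0,0.45],"claw":0.3},{"twist":[0,0,0],"travel":[0,0,0.2],"claw":0.3},{"twist":[0,0,0],"travel":[0,0,0],"claw":0.3}]'
python3 - <<'E'
import re
s=open('go.py').read()
s=s.replace('s=manip.observe(); R=','S=[manip.observe()]\nfor _ in range(5): manip.grab_frame("top"); S.append(manip.observe())\ns=S[-1]; v=np.mean([r["orientation"]*np.sign(r["orientation"]@s["orientation"]) for r in S],0); s["orientation"]=v; s["tool_pos"]=np.mean([r["tool_pos"] for r in S],0); R=')
open('go.py','w').write(s)
E
python3 go.py 0.6005 0.041 0.071 -0.182
python3 - <<'E'
from h import *
f=manip.grab_frame('side')[:,:,::-1]; g=manip.grab_frame('top')[:,:,::-1]
r=lambda a,k:cv2.resize(a,None,fx=k,fy=k,interpolation=cv2.INTER_CUBIC)
cv2.imwrite('pics/p3.png',np.hstack([r(f[150:250,310:370],6)[:600],r(g[130:200,250:320],6)[:420][:,:420] if 0 else cv2.copyMakeBorder(r(g[130:205,250:325],5.5),0,600-412,0,0,cv2.BORDER_CONSTANT)]))
def ends(c,ang,hl=.05,hw=.025,z=.09):
    x=np.array([np.cos(ang),np.sin(ang)]);y=np.array([-x[1],x[0]]);c=np.array(c)
    return [np.r_[c+a*hw*x+b*hl*y,z] for a,b in((1,1),(1,-1),(-1,-1),(-1,1))]
P=ends([.5999,.038],-.182,z=.095)
print(((proj('side',P)-[310,150]+.5)*6-.5).round(0).tolist()); print(((proj('top',P)-[250,130]+.5)*5.5-.5).round(0).tolist())
E
```

```text
time_s: 6.18
tool_pos: [0.5993, 0.0431, 0.0857]
orientation: [-2.403, -2.019, 0.004]
wrist_force: [-0.0, 0.2, -1.9]
grip_width: 0.566
grasp_force: 62.7
t 6.43 p [0.601  0.0424 0.0879] yaw(y) -0.1744 tilt [ 0.001  -0.0005] f [-1.1 -0.3 -1.7] w 0.570 g 62.7 q [-0.53  0.49  0.54  1.65 -0.28  1.08 -0.08]
travel [-0.036 -0.007  0.422]
twist z 0.008
travel after twist [-0.036 -0.007  0.422]
[[218.0, 122.0], [213.0, 203.0], [123.0, 201.0], [133.0, 121.0]]
[[153.0, 81.0], [350.0, 118.0], [331.0, 215.0], [132.0, 178.0]]
```

View pics/p3.png

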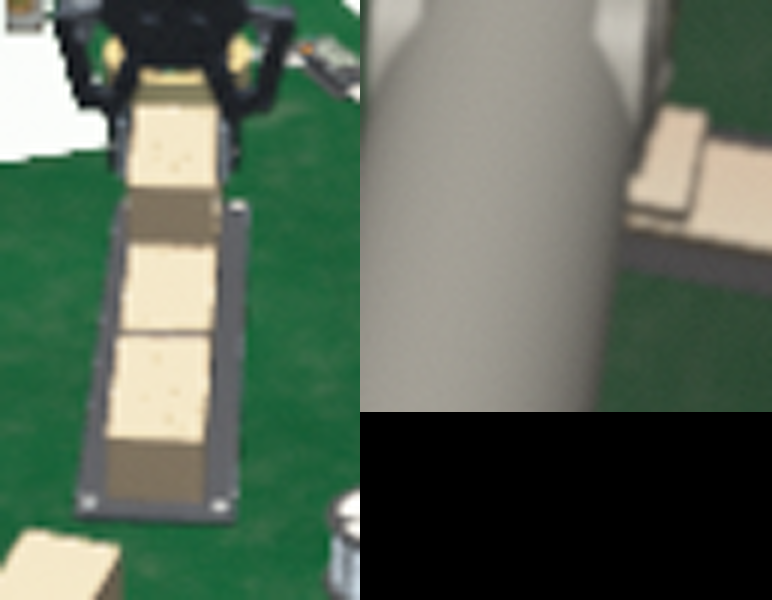

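Run:
```python
from fit import *
t=px([(346,112),(330,214)],5.5,(250,130)); s=px([(222,187),(127,187)],6,(310,150))
w=np.array([.590,-.016]);y=np.array([.181,.9835]);x=np.array([.9835,-.181])
for z in(.1,.103,.106):
    for n,u in(('top',t),('side',s)):
        q=ray(n,u,z)[:,:2]; print(z,n,q.round(4).tolist(),"wall xy mm",((q-w)@np.c_[x,y]*1e3).round(1).tolist())
```

```text
0.1 top [[0.6171, -0.0136], [0.5658, -0.0063]] wall xy mm [[26.3, 7.2], [-25.5, 5.1]]
0.1 side [[0.6216, -0.0074], [0.5694, -0.0]] wall xy mm [[29.5, 14.2], [-23.2, 12.0]]
0.103 top [[0.6164, -0.0137], [0.5652, -0.0064]] wall xy mm [[25.6, 7.0], [-26.1, 5.0]]
0.103 side [[0.6207, -0.013], [0.5687, -0.0057]] wall xy mm [[29.7, 8.5], [-22.8, 6.3]]
0.106 top [[0.6157, -0.0138], [0.5646, -0.0065]] wall xy mm [[24.9, 6.8], [-26.7, 4.8]]
0.106 side [[0.6198, -0.0186], [0.568, -0.0113]] wall xy mm [[29.8, 2.8], [-22.5, 0.6]]
```

```bash
python3 -m pendant '[{"twist":[0,0,0.015],"travel":[-0.03,0,0.1],"claw":0.3},{"twist":[0,0,0],"travel":[0,0,0.15],"claw":0.3},{"twist":[0,0,0],"travel":[0,0,0.05],"claw":0.3},{"twist":[0,0,0],"travel":[0,0,0.03],"claw":0.3},{"twist":[0,0,0],"travel":[0,0,0],"claw":0.3}]' | grep -E "pos|force"
python3 -m pendant '[{"twist":[0,0,0],"travel":[0,0,0.03],"claw":0.3},{"twist":[0,0,0],"travel":[0,0,0],"claw":0.3}]' | grep -E "pos|force"
python3 go.py 0.6005 0.041 0.071 -0.182
```

```text
tool_pos: [0.6004, 0.0401, 0.0734]
wrist_force: [-0.0, -0.2, -1.6]
grasp_force: 62.7
tool_pos: [0.6008, 0.0401, 0.0727]
wrist_force: [0.8, -0.0, -1.1]
grasp_force: 62.7
t 7.37 p [0.6008 0.0402 0.0729] yaw(y) -0.1909 tilt [ 0.0001 -0.0001] f [-1.3  0.  -1. ] w 0.569 g 62.7 q [-0.52  0.51  0.54  1.66 -0.29  1.05 -0.09]
travel [ 0.019 -0.012  0.048]
twist z -0.009
travel after twist [ 0.019 -0.012  0.048]
```

```bash
for i in 1; do python3 -m pendant '[{"twist":[0,0,0],"travel":[0.01,0,0.03],"claw":0.3},{"twist":[0,0,0],"travel":[0,0,0],"claw":0.3}]' | grep -E "pos|wrist"
python3 -m pendant '[{"twist":[0,0,0],"travel":[0,0,0.03],"claw":0.3},{"twist":[0,0,0],"travel":[0,0,0],"claw":0.3}]' | grep -E "pos|wrist"; done
python3 go.py 0.6005 0.041 0.071 -0.182
```

```text
tool_pos: [0.6008, 0.0407, 0.0715]
wrist_force: [0.5, -0.2, -1.9]
tool_pos: [0.6009, 0.0407, 0.0713]
wrist_force: [-5.0, 0.1, 6.0]
t 7.95 p [0.6009 0.0407 0.0713] yaw(y) -0.1909 tilt [0.0001 0.0005] f [-2.8 -0.2  5.8] w 0.574 g 63.5 q [-0.52  0.51  0.54  1.66 -0.29  1.05 -0.09]
travel [ 0.006 -0.011  0.006]
twist z -0.009
travel after twist [ 0.006 -0.011  0.006]
```

Contact came at the expected height. Release, then lift.

```bash
python3 -m pendant '[{"twist":[0,0,0],"travel":[0,0,0],"claw":1},{"twist":[0,0,0],"travel":[0,0,0],"claw":1},{"twist":[0,0,0],"travel":[0,0,0],"claw":1},{"twist":[0,0,0],"travel":[0,0,0],"claw":1},{"twist":[0,0,0],"travel":[0,0,0],"claw":1},{"twist":[0,0,0],"travel":[0,0,0],"claw":1}]' | grep -E "width|wrist"
python3 -m pendant '[{"twist":[0,0,0],"travel":[0,0,-0.2],"claw":1},{"twist":[0,0,0],"travel":[0,0,-0.5],"claw":1},{"twist":[0,0,0],"travel":[0,0,-0.7],"claw":1},{"twist":[0,0,0],"travel":[0,0,-0.7],"claw":1},{"twist":[0,0,0],"travel":[0,0,-0.4],"claw":1}]'| grep -E "width|wrist"
python3 go.py 0.489 -0.292 0.15 -0.46
```

```text
wrist_force: [-0.4, -0.3, -0.9]
grip_width: 1.0
wrist_force: [1.1, 0.6, 0.5]
grip_width: 0.998
t 9.12 p [0.6019 0.0404 0.1733] yaw(y) -0.1912 tilt [0.0012 0.0036] f [ 0.2  0.2 -0.4] w 0.998 g 0.0 q [-0.55  0.41  0.58  1.56 -0.23  1.24 -0.13]
travel [-8.698 -1.193  0.55 ]
twist z 0.269
travel after twist [-8.703  1.159  0.551]
```

```bash
python3 -m pendant '[{"twist":[0,0,0],"travel":[-0.5,-0.1,0],"claw":1},{"twist":[0,0,0],"travel":[-0.75,-0.1,0],"claw":1},{"twist":[0,0,0],"travel":[-0.75,-0.1,0],"claw":1},{"twist":[0,0,0],"travel":[-0.75,-0.1,0],"claw":1},{"twist":[0,0,0],"travel":[-0.75,-0.1,0],"claw":1},{"twist":[0,0,0],"travel":[-0.75,-0.1,0],"claw":1},{"twist":[0,0,0],"travel":[-0.75,-0.1,0],"claw":1},{"twist":[0,0,0],"travel":[-0.75,-0.1,0],"claw":1}]' >/dev/null
python3 -m pendant '[{"twist":[0,0,0],"travel":[-0.75,-0.1,0],"claw":1},{"twist":[0,0,0],"travel":[-0.75,-0.1,0],"claw":1},{"twist":[0,0,0],"travel":[-0.75,-0.1,0.2],"claw":1},{"twist":[0,0,0],"travel":[-0.5,-0.1,0.3],"claw":1},{"twist":[0,0,0.09],"travel":[-0.2,0,0],"claw":1},{"twist":[0,0,0.09],"travel":[0,0,0],"claw":1},{"twist":[0,0,0.09],"travel":[0,0,0],"claw":1},{"twist":[0,0,0],"travel":[0,0,0],"claw":1}]' >/dev/null
python3 go.py 0.489 -0.292 0.025 -0.46
python3 - <<'E'
from h import *
f=manip.grab_frame('side')[:,:,::-1]; g=manip.grab_frame('top')[:,:,::-1]
r=lambda a,k:cv2.resize(a,None,fx=k,fy=k,interpolation=cv2.INTER_CUBIC)
o=np.zeros((600,796,3),np.uint8);a=r(f[160:260,320:366],6);b=r(g[135:195,245:385][:, :86],6)
o[:,:276]=a;o[:360,276:792]=b
cv2.imwrite('pics/p4.png',o)
E
```

```text
t 10.70 p [ 0.4873 -0.2916  0.1496] yaw(y) -0.4595 tilt [-0.0016  0.0004] f [-0.3 -0.9  0.9] w 0.999 g 0.0 q [-0.11  0.39  0.76  1.68 -0.29  1.18  0.26]
travel [0.012 0.048 3.116]
twist z 0.001
travel after twist [0.012 0.048 3.116]
```

View pics/p4.png

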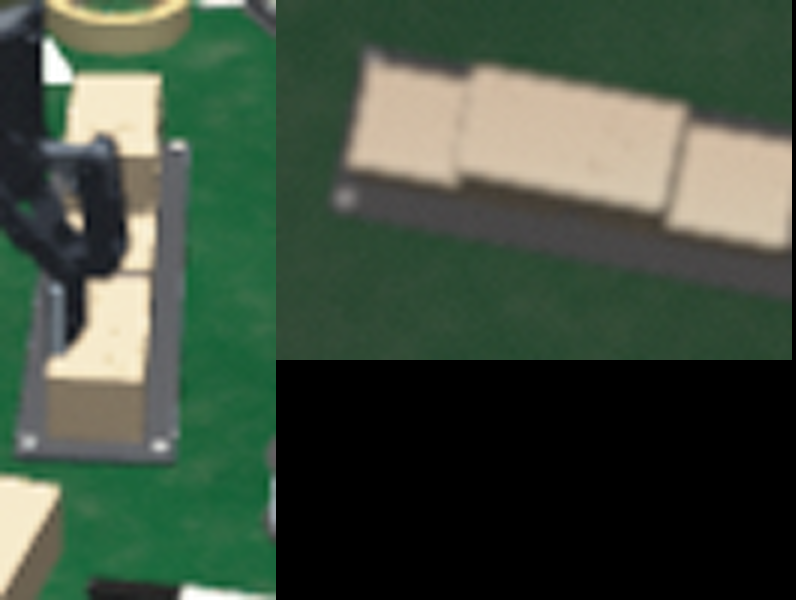

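Brick A's top face has crop corners (475,65), (688,105), (665,210) and (460,172), and it bridges the left joint in line. I'll measure it while grasping B.

```bash
python3 -m pendant '[{"twist":[0,0,0],"travel":[0,0.05,0.5],"claw":1},{"twist":[0,0,0],"travel":[0,0,0.6],"claw":1},{"twist":[0,0,0],"travel":[0,0,0.6],"claw":1},{"twist":[0,0,0],"travel":[0,0,0.6],"claw":1},{"twist":[0,0,0],"travel":[0,0,0.5],"claw":1},{"twist":[0,0,0],"travel":[0.01,0,0.3],"claw":1},{"twist":[0,0,0],"travel":[0,0,0.12],"claw":1},{"twist":[0,0,0],"travel":[0,0,0],"claw":1}]' >/dev/null
python3 go.py 0.489 -0.292 0.021 -0.46
python3 -m pendant '[{"twist":[0,0,0],"travel":[0,0,0],"claw":0.3},{"twist":[0,0,0],"travel":[0,0,0],"claw":0.3},{"twist":[0,0,0],"travel":[0,0,0],"claw":0.3},{"twist":[0,0,0],"travel":[0,0,0],"claw":0.3},{"twist":[0,0,0],"travel":[0,0,0],"claw":0.3},{"twist":[0,0,0],"travel":[0,0,0],"claw":0.3},{"twist":[0,0,0],"travel":[0,0,0],"claw":0.3},{"twist":[0,0,0],"travel":[0,0,0],"claw":0.3}]' 60 | grep -E "width|force"
python3 go.py 0.5805 -0.07 0.15 -0.182
python3 - <<'E'
from fit import *
w=np.array([.590,-.016]);y=np.array([.181,.9835]);x=np.array([.9835,-.181])
q=ray('top',px([(199,65),(412,105),(389,210),(184,172)],6,(245,135)),.086)[:,:2]
m=(q-w)@np.c_[x,y]*1e3; print(m.round(1).tolist(),m.mean(0).round(1))
E
```

```text
t 11.72 p [ 0.4901 -0.2929  0.0225] yaw(y) -0.4608 tilt [ 0.0011 -0.0009] f [ 0.4  0.4 -0. ] w 1.001 g 0.0 q [-0.04  0.55  0.68  1.79 -0.42  0.95  0.36]
travel [ 0.007 -0.035  0.037]
twist z -0.001
travel after twist [ 0.007 -0.035  0.037]
wrist_force: [-1.1, 1.2, 6.2]
grip_width: 0.568
grasp_force: 63.4
t 12.63 p [ 0.49   -0.2927  0.0223] yaw(y) -0.4609 tilt [ 0.0009 -0.0003] f [-0.7  0.7  6.6] w 0.574 g 63.4 q [-0.04  0.55  0.68  1.79 -0.42  0.95  0.36]
travel [ 5.994 -0.448 -3.192]
twist z -0.279
travel after twist [ 5.886  1.219 -3.19 ]
[[24.0, 104.5], [24.0, 5.0], [-26.0, 6.0], [-26.2, 101.1]] [-1.1 54.1]
```

A sits within about 1 mm of its target. Now lift B and carry it over.

```bash
python3 -m pendant '[{"twist":[0,0,0],"travel":[0,0,-0.25],"claw":0.3},{"twist":[0,0,0],"travel":[0,0,-0.5],"claw":0.3},{"twist":[0,0,0],"travel":[0,0,-0.6],"claw":0.3},{"twist":[0,0,0],"travel":[0,0,-0.6],"claw":0.3},{"twist":[0,0,0],"travel":[0,0,-0.6],"claw":0.3},{"twist":[0,0,0],"travel":[0,0,-0.6],"claw":0.3},{"twist":[0,0,0],"travel":[0,0,-0.3],"claw":0.3}]' >/dev/null
python3 -m pendant '[{"twist":[0,0,-0.09],"travel":[0,0,0],"claw":0.3},{"twist":[0,0,-0.09],"travel":[0,0,0],"claw":0.3},{"twist":[0,0,-0.1],"travel":[0,0,0],"claw":0.3}]' >/dev/null
python3 -m pendant '[{"twist":[0,0,0],"travel":[0.5,0.15,0],"claw":0.3},{"twist":[0,0,0],"travel":[0.7,0.15,0],"claw":0.3},{"twist":[0,0,0],"travel":[0.7,0.15,0],"claw":0.3},{"twist":[0,0,0],"travel":[0.7,0.15,0],"claw":0.3},{"twist":[0,0,0],"travel":[0.7,0.15,0],"claw":0.3},{"twist":[0,0,0],"travel":[0.6,0.15,0],"claw":0.3},{"twist":[0,0,0],"travel":[0.4,0.15,0],"claw":0.3},{"twist":[0,0,0],"travel":[0,0,0],"claw":0.3}]'
python3 go.py 0.5795 -0.0701 0.085 -0.187
```

```text
time_s: 14.13
tool_pos: [0.5636, -0.1253, 0.1588]
orientation: [-2.404, -2.019, -0.001]
wrist_force: [0.2, 0.6, -1.5]
grip_width: 0.574
grasp_force: 62.4
t 14.38 p [ 0.5619 -0.1299  0.1592] yaw(y) -0.1794 tilt [-0.0001 -0.001 ] f [ 0.7 -0.5 -1.8] w 0.571 g 62.4 q [-0.33  0.38  0.65  1.65 -0.24  1.2   0.19]
travel [1.552 0.166 1.854]
twist z 0.008
travel after twist [1.553 0.154 1.854]
```

```bash
python3 -m pendant '[{"twist":[0,0,0.008],"travel":[0.4,0.04,0],"claw":0.3},{"twist":[0,0,0],"travel":[0.5,0.04,0],"claw":0.3},{"twist":[0,0,0],"travel":[0.4,0.04,0],"claw":0.3},{"twist":[0,0,0],"travel":[0.25,0.03,0],"claw":0.3},{"twist":[0,0,0],"travel":[0,0,0],"claw":0.3},{"twist":[0,0,0],"travel":[0,0,0],"claw":0.3}]'>/dev/null
python3 go.py 0.5795 -0.0701 0.085 -0.187
```

```text
t 15.13 p [ 0.5789 -0.0727  0.1598] yaw(y) -0.1908 tilt [-0.0002 -0.0007] f [-0.3  1.  -2.2] w 0.574 g 62.4 q [-0.42  0.39  0.63  1.63 -0.24  1.2   0.07]
travel [6.700e-02 1.000e-03 1.869e+00]
twist z -0.004
travel after twist [0.067 0.002 1.869]
```

```bash
python3 -m pendant '[{"twist":[0,0,0],"travel":[0.06,0,0.3],"claw":0.3},{"twist":[0,0,0],"travel":[0,0,0.5],"claw":0.3},{"twist":[0,0,0],"travel":[0,0,0.5],"claw":0.3},{"twist":[0,0,0],"travel":[0,0,0.35],"claw":0.3},{"twist":[0,0,0],"travel":[0,0,0.2],"claw":0.3},{"twist":[0,0,0],"travel":[0,0,0],"claw":0.3}]'>/dev/null
python3 go.py 0.5795 -0.0701 0.0685 -0.187
python3 - <<'E'
from h import *
f=manip.grab_frame('side')[:,:,::-1]; g=manip.grab_frame('top')[:,:,::-1]
r=lambda a,k:cv2.resize(a,None,fx=k,fy=k,interpolation=cv2.INTER_CUBIC)
o=np.zeros((600,796,3),np.uint8)
o[:,:276]=r(f[160:260,320:366],6);o[:360,276:792]=r(g[135:195,299:385],6)
cv2.imwrite('pics/p5.png',o)
E
```

```text
t 15.88 p [ 0.5797 -0.0689  0.0855] yaw(y) -0.1892 tilt [ 0.0004 -0.0011] f [-0.5 -0.5 -1.2] w 0.573 g 62.5 q [-0.4   0.47  0.6   1.7  -0.29  1.06  0.11]
travel [-0.031 -0.     0.426]
twist z -0.002
travel after twist [-0.031 -0.     0.426]
```

View pics/p5.png

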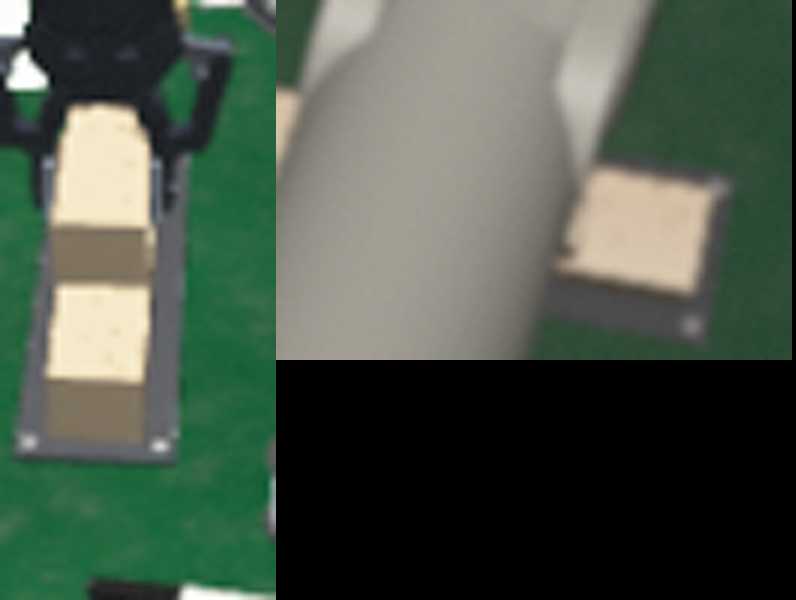

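The side view shows B held over the right joint, with near top edge (52,225)–(152,226). I'll check it against the course edge (48,378)–(145,380) while lowering.

```bash
python3 - <<'E'
from fit import *
w=np.array([.590,-.016]);y=np.array([.181,.9835]);x=np.array([.9835,-.181])
for z,c in((.1033,[(52,225),(152,226)]),(.046,[(48,378),(145,380)])):
    print(((ray('side',px(c,6,(320,160)),z)[:,:2]-w)@np.c_[x,y]*1e3).round(1).tolist())
E
python3 -m pendant '[{"twist":[0,0,0],"travel":[-0.02,0,0.15],"claw":0.3},{"twist":[0,0,0],"travel":[-0.01,0,0.12],"claw":0.3},{"twist":[0,0,0],"travel":[0,0,0.05],"claw":0.3},{"twist":[0,0,0],"travel":[0,0,0.03],"claw":0.3},{"twist":[0,0,0],"travel":[0,0,0],"claw":0.3}]' | grep -E "pos|wrist"
python3 go.py 0.5795 -0.0701 0.0685 -0.187
```

```text
[[-24.3, -103.1], [27.4, -101.9]]
[[-23.3, -160.1], [26.1, -159.6]]
tool_pos: [0.5792, -0.0699, 0.0711]
wrist_force: [0.4, -0.3, -1.8]
t 16.65 p [ 0.5795 -0.0699  0.0716] yaw(y) -0.1890 tilt [-0.     -0.0003] f [ 0.   0.2 -1.5] w 0.574 g 62.5 q [-0.39  0.48  0.59  1.71 -0.31  1.04  0.12]
travel [-0.005 -0.     0.078]
twist z -0.002
travel after twist [-0.005 -0.     0.078]
```

```bash
python3 -m pendant '[{"twist":[0,0,0],"travel":[-0.02,0,0.04],"claw":0.3},{"twist":[0,0,0],"travel":[0,0,0],"claw":0.3}]' | grep -E "pos|wrist"
python3 -m pendant '[{"twist":[0,0,0],"travel":[0,0,0.03],"claw":0.3},{"twist":[0,0,0],"travel":[0,0,0],"claw":0.3}]' | grep -E "pos|wrist"
python3 go.py 0.5795 -0.0701 0.0685 -0.187
```

```text
tool_pos: [0.5793, -0.0709, 0.0699]
wrist_force: [0.2, 0.9, -1.3]
tool_pos: [0.5793, -0.0707, 0.0687]
wrist_force: [0.5, 1.0, -0.5]
t 17.23 p [ 0.5794 -0.0707  0.0688] yaw(y) -0.1889 tilt [-0.     -0.0002] f [-0.2  0.1 -0.9] w 0.572 g 62.5 q [-0.38  0.49  0.59  1.72 -0.31  1.03  0.12]
travel [0.015 0.    0.008]
twist z -0.002
travel after twist [0.015 0.001 0.008]
```

```bash
python3 -m pendant '[{"twist":[0,0,0],"travel":[0,0,0.03],"claw":0.3},{"twist":[0,0,0],"travel":[0,0,0],"claw":0.3},{"twist":[0,0,0],"travel":[0,0,0],"claw":0.3}]' | grep -E "pos|wrist"
```

```text
tool_pos: [0.5796, -0.0707, 0.0683]
wrist_force: [-2.3, 0.5, 5.3]
```

Contact again at the expected height. Release and retreat.

```bash
python3 -m pendant '[{"twist":[0,0,0],"travel":[0,0,0],"claw":1},{"twist":[0,0,0],"travel":[0,0,0],"claw":1},{"twist":[0,0,0],"travel":[0,0,0],"claw":1},{"twist":[0,0,0],"travel":[0,0,0],"claw":1},{"twist":[0,0,0],"travel":[0,0,0],"claw":1},{"twist":[0,0,0],"travel":[0,0,0],"claw":1}]' | grep -E "width|wrist"
python3 -m pendant '[{"twist":[0,0,0],"travel":[0,0,-0.2],"claw":1},{"twist":[0,0,0],"travel":[0,0,-0.5],"claw":1},{"twist":[0,0,0],"travel":[0,0,-0.7],"claw":1},{"twist":[0,0,0],"travel":[0,0,-0.7],"claw":1},{"twist":[0,0,0],"travel":[0,0,-0.7],"claw":1}]' | grep wrist
python3 -m pendant '[{"twist":[0,0,0],"travel":[-0.7,-0.1,0],"claw":1},{"twist":[0,0,0],"travel":[-0.7,-0.1,0],"claw":1},{"twist":[0,0,0],"travel":[-0.7,-0.1,0],"claw":1},{"twist":[0,0,0],"travel":[-0.7,-0.1,0],"claw":1},{"twist":[0,0,0],"travel":[-0.7,-0.1,0],"claw":1},{"twist":[0,0,0],"travel":[-0.7,-0.1,0],"claw":1},{"twist":[0,0,0],"travel":[-0.7,-0.1,0],"claw":1},{"twist":[0,0,0],"travel":[-0.7,-0.1,0],"claw":1}]' | grep -E "pos|wrist"
python3 -m pendant '[{"twist":[0,0,0],"travel":[-0.6,0,0],"claw":1},{"twist":[0,0,0],"travel":[-0.4,0,0],"claw":1},{"twist":[0,0,0],"travel":[0,0,0],"claw":1},{"twist":[0,0,0],"travel":[0,0,0],"claw":1}]' | grep -E "time|pos|wrist"
python3 -c "
from h import *
crop('top',245,135,385,195,5,'p6.png')"
```

```text
wrist_force: [0.1, -0.6, -0.3]
grip_width: 1.002
wrist_force: [0.8, 0.2, -0.4]
tool_pos: [0.5053, -0.286, 0.1805]
wrist_force: [0.2, 0.3, -0.2]
time_s: 19.4
tool_pos: [0.4978, -0.325, 0.1802]
wrist_force: [1.0, 0.4, 0.2]
```

View pics/p6.png

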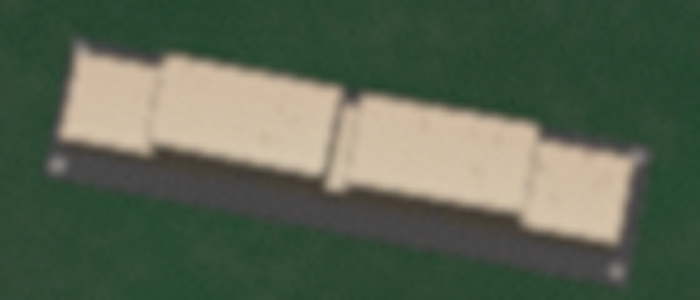

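Run:
```python
from fit import *
w=np.array([.590,-.016]);y=np.array([.181,.9835]);x=np.array([.9835,-.181])
for c in([(165,55),(342,87),(324,177),(152,147)],[(360,93),(540,122),(520,213),(345,185)]):
    m=(ray('top',px(c,5,(245,135)),.086)[:,:2]-w)@np.c_[x,y]*1e3; print(m.round(1).tolist(),m.mean(0).round(1))
```

```text
[[23.4, 104.8], [24.1, 5.7], [-27.1, 5.8], [-28.4, 101.4]] [-2.  54.4]
[[22.6, -4.6], [25.2, -104.5], [-26.6, -102.9], [-29.3, -6.3]] [ -2.  -54.6]
```

Both bricks lie within 1–2 mm of their targets, with a gap of about 11 mm and the gripper clear. Handing in.

```bash
python3 -c "
from plant import manip
print(manip.sign_off())"
```

```text
the job is handed in; nothing more can be done
None
```

The two full-size bricks are laid in running bond on the first course, each centred over its joint to within about 1–2 mm with a gap of about 11 mm between them, and the job was handed in at about 19.5 s.

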